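# Park the tape-roll turntable and hold its locking collar home

### The arm

A 6-joint arm with a two-finger parallel gripper is mounted at the origin on the work surface. World frame = base frame: x ahead of the robot, y to its left, z up, the work surface at z = 0. Lengths are in mm, angles in rad, forces in N, time in s.
With the tool pointing down it reaches from about 300 to 875 mm from the base axis. Payload 6.4 kg.
Tool frame: the origin (TCP) lies on the mounting face of the last link; the fingertips stand 166 mm ahead of it and the grasp point (between the pads) lies 147 mm ahead of it; x points along the fingers, y is the direction in which the jaws open and shut, and the axes are right-handed (so a half turn about x gives the same grasp; the last joint's range is limited). The gripper opens to 88 mm and grips with 3 to 60 N. Pads are 18 mm wide; open, the fingers measure 123 mm over their backs; the gripper's body (75 mm by 187 mm) begins 45 mm behind the grasp point.
Start: joints at [-0.206, 0.181, 1.607, -0, 1.354, -0.206], TCP at [575.015, 0.014, 404.714] pointing down, gripper open.
Joint ranges: [-2.99, 2.99], [-0.89, 2.07], [0.3, 2.58], [-1.14, 4.28], [0, 2.63], [-3.12, 3.12]. Speed limits (rad/s): [2.57, 2.57, 3.01, 3.14, 3.14, 3.14].

### API

Orientations are given as a 3x3 rotation matrix whose columns are the frame's x, y, z axes.
In Python, from plant import readout, optics, bot gives the robot as it stands. The module is installed in compiled form; this text tells all that it offers.
- The arm moves only by the tool jog_arm, never from a script. Its argument "series" is a list that holds one entry, the list of rows, each a list of 6 numbers: the shift along the tool's x, y, z in units of 0.1 m (1.0 is 0.1 m), then the turn, a rotation vector about the tool's x, y, z in units of 90 degrees (1.0 is 90 degrees). A call has 1 to 12 rows; each row is the pose to reach, as a shift and turn from the pose commanded when the call began, along the tool's axes at that moment; what a row does not reach only later rows make up. A row lasts 1/10 s, in which the tool goes at most 50 mm and 8.59 degrees, less where a joint would pass 70% of its speed; a pose out of reach is approached as far as the arm can. A call with a number of a shift or a turn outside -1 to 1 is refused whole. A call with a gripper value outside its range is refused whole. "gripper" is the opening, from 0 (shut) to 1 (fully open), set as the call begins (left out, the last holds). The fingers move at their own pace and stop on an object; "newtons" is the grip in N (left out, the last holds). Time passes only in rows, so rows that repeat a pose let the fingers close. It gives the time, the measured TCP pose, the force and the opening at its end, in the units of the state.
- readout.state(): the state, without advancing time (a new reading comes with each control period).
- optics.read_camera(name): name is "scene" or "side" or "wrist"; returns a dict with "color" (480x640x3 uint8, red, green, blue), "depth" (480x640 float32, mm along the optical axis (not along the pixel's ray), 0 where there is no reading), "fovy" (degrees; the focal length in pixels is half the picture's height over the tangent of half this angle, whatever the lens; pixels are square), "cx", "cy" (the principal point, pixels), "k1" (the pictures are not rectified: a ray, as slopes to the right and down, at radius r is drawn at 1 + k1 r^2 times it, then the intrinsics apply), "rvec" (rotation vector, rad) and "tvec" (3), from world to camera coordinates, as OpenCV has them. Camera axes: x right, y down, z forward; pixel columns grow to the right and rows downward; lengths in mm; the calibration is good to about 2 mm. A picture is of the moment at which its call begins.
- bot.job_done(): hands the job in, once; it reports no verdict.
The state is a dict: "t": time; "joint_pos": joint angles; "joint_velocities": joint speeds; "joint_efforts": joint torques, N m; "eef_pos": TCP position; "orientation": TCP orientation; "ft_force": force on the tool from outside, world axes, zero at the start; "moment": the same for the moment, N m; "width": finger opening in mm.
Only numpy, scipy, OpenCV 4.12 (cv2) and the standard library are available. Lean on these libraries where they do the work, as an engineer would, in place of code of your own. Each camera call takes 0.05 s, during which the arm holds its last target.

### The job

The new tape roll on the packing table's roll stand has to be locked. First swing the turntable anticlockwise (seen from above) by its upright handle until it clicks into its park detent against the stop; then turn the knurled collar on the spindle, pressing down as you go, until its hidden keyway drops over the pin, and push it fully home against the spring. Finish while still gripping the collar and holding it pushed home (a colleague then fits the clip), and leave the tape gun, the spare roll and the carton where they are.

Things in the scene. Friction and masses are not known exactly. Their poses are not given: they have to be found in the camera images.
- stand: Fixed roll stand: round grey base, 270 mm diameter, 12 mm thick. Origin: centre of its underside on the table, on the vertical spindle's axis, about which turntable and collar turn; z up. On it the aluminium turntable (240 mm diameter, top face 26 mm above the table) with the amber tape roll (110 mm diameter, top 74 mm above the table).
- pawl_housing (a point): Top centre of the small dark pawl housing (36 x 34 mm, top 28 mm above the table) at the edge of the stand's base, 150 mm from the spindle axis along the stand's -x, on the side towards the robot. The turntable's handle stands in line with it when parked.
- platter (a joint): Angle of the turntable, rad, growing anticlockwise seen from above. Starts at 0.1 to 0.8; 1.8 is the stop. It stays where it is left and needs about 1 N at the handle; near 1.7 a sprung pawl resists (about 5 N at the handle), and past about 1.75 it snaps the turntable on to the stop and keeps it there: parked.
- handle_grip (a point): On the axis of the turntable's upright handle, 85 mm above the table, the height to grip it. A round black knob of 20 mm diameter, from 52 to 106 mm above the table, on a thinner pin, fixed to the turntable 103 mm from the spindle axis.
- collar_center (a point): Centre (half-way up) of the loose knurled aluminium collar: 49 mm diameter, 50 mm tall, closed on top, over the spindle with 1 mm play. It first rests on the spindle's hidden cross pin, centre 117 mm above the table; over the keyway it drops freely 8 mm on to the pressure plate; pressed 5 mm more it is home, centre 104 mm above the table. Let go, the spring lifts it again.
- collar_under (a point): Centre of the collar's underside. The keyway runs right across the underside, so it fits twice a turn, within about 8 degrees either way; its direction is hidden. Turned clockwise seen from above it meets the pin after 25 to 100 degrees, anticlockwise after 80 to 155. Off the keyway the pin blocks the collar, however hard it is pushed.
- press_plate (a joint): How far the sprung steel pressure plate (72 mm diameter, under the collar, top 84 mm above the table when free) is pressed down, m: 0 free, 0.005 fully down, collar home. The spring takes 5 N to start and 8 N when fully down.
- tape_gun: Bystander: hand tape dispenser with a 100 mm roll, red frame and black handle, about 180 mm long and 180 mm high, on the table to the robot's left. Its origin is on the table under the roll. Leave it alone.
- spare_roll: Bystander: spare tape roll lying flat, 108 mm diameter, 48 mm high, to the robot's right. Origin: centre of its underside. Leave it alone.
- carton: Bystander: closed cardboard carton 180 x 130 x 90 mm, to the robot's right, farther away. Origin: centre of its underside. Leave it alone.

How it is judged (in metres and radians):
On the way, in this order (a step that is already met when the one before it is completed fails the run):
1. the turntable is parked in its detent at the stop, the collar still up on its pin (value of joint platter above 1.77 rad and z of collar_center in the frame of stand above 0.114 m), for 0.3 s.
2. the collar has dropped over the pin and is pushed home (z of collar_center in the frame of stand below 0.1062 m and horizontal distance between collar_center and stand below 0.005 m and value of joint press_plate above 0.003 m), for 0.2 s.
At the end, for the whole second after the job is handed in: The turntable is parked (joint above 1.77 rad), and the fingers hold the collar (over 3 N) upright within 0.1 rad, on the spindle axis within 5 mm, at rest and pushed home: its centre less than 106.2 mm above the table, the pressure plate pressed down by more than 3 mm (all of step 2 and value of joint platter above 1.77 rad and angle between collar_center's own z axis and vertical below 0.1 rad and contact force between the fingers and collar above 3 N and linear speed of collar below 0.02 m/s); the arm keeps its last pose, push and grip.
It fails at once if the tape gun is moved by more than 25 mm (distance of tape_gun from where it was at the start of the episode above 0.025 m).
It fails at once if the spare roll is moved by more than 25 mm (distance of spare_roll from where it was at the start of the episode above 0.025 m).
It fails at once if the carton is moved by more than 25 mm (distance of carton from where it was at the start of the episode above 0.025 m).
It also fails if it takes over 64 s, if anything falls off the work surface, if the arm or the gripper's body presses on something with over 40 N, if the wrist force passes 120 N, or if a joint passes its speed limit or range.

## Working session

There is one attempt and no reset: what is moved stays moved. The work goes in short steps, Python scripts to look and compute and a tool call to move; the robot and the scene stay as the last step left them, time stands still between calls to the robot, and variables do not carry over. Pictures are saved under pics/ and viewed, and the job is handed in when it is done.

Besides the shell and the picture viewer there is one more tool, called after "Emit:" as name(argument=value, ...) on one line, values as JSON. jog_arm: Moves the arm, as the interface text tells. Shifts and turns lie within -1 to 1; 1 stands for 0.1 m of shift or 90 degrees of turn. Its arguments: {"type":"object","properties":{"series":{"type":"array","items":{"type":"array","items":{"type":"array","items":{"type":"number"}}}},"gripper":{"type":"number"},"newtons":{"type":"number"}},"required":["series"]}

```bash
mkdir -p pics
cat > h.py <<'E'
import numpy as np, cv2
from plant import readout, optics, bot
def grab(n,fn=None):
    c=optics.read_camera(n)
    if fn: cv2.imwrite('pics/'+fn,c['color'][:,:,::-1])
    return c
def cal(c):
    f=240/np.tan(np.radians(c['fovy'])/2)
    K=np.array([[f,0,c['cx']],[0,f,c['cy']],[0,0,1.]]); D=np.array([c['k1'],0,0,0,0.])
    R=cv2.Rodrigues(np.array(c['rvec'],float))[0]; t=np.array(c['tvec'],float).ravel()
    return K,D,R,t
def plane(c,uv,z):
    K,D,R,t=cal(c)
    p=cv2.undistortPoints(np.array(uv,float).reshape(-1,1,2),K,D).reshape(-1,2)
    d=np.c_[p,np.ones(len(p))]@R; o=-R.T@t
    return o+d*((z-o[2])/d[:,2])[:,None]
def proj(c,P):
    K,D,R,t=cal(c)
    return cv2.projectPoints(np.array(P,float).reshape(-1,1,3),cv2.Rodrigues(R)[0],t,K,D)[0].reshape(-1,2)
def cloud(c):
    K,D,R,t=cal(c)
    v,u=np.mgrid[:480,:640]
    p=cv2.undistortPoints(np.stack([u,v],-1).reshape(-1,1,2).astype(float),K,D).reshape(-1,2)
    z=c['depth'].reshape(-1,1); X=np.c_[p*z,z]
    W=(X-t)@R; W[z[:,0]<=0]=np.nan
    return W.reshape(480,640,3)
def st():
    s=readout.state(); np.set_printoptions(precision=3,suppress=True)
    for k in s: print(k,np.array(s[k]).round(3).tolist())
E
python3 - <<'E'
from h import *
for n in ['scene','side','wrist']:
    c=grab(n,n+'0.png'); print(n,c['fovy'],c['cx'],c['cy'],c['k1'],c['rvec'],c['tvec'], (-cal(c)[2].T@cal(c)[3]))
st()
E
```

```text
scene 55.482091027183586 321.60121300314546 227.3844613029051 -0.09356243231690861 [ 0.71995866  2.43879807 -1.28705203] [ 455.32691823  -81.22880058 1376.52728342] [1049.10242876  728.30703318  691.15920157]
side 48.132015053639826 316.6449427965114 243.55317499074536 -0.012051669456422017 [ 0.44774975 -2.63729103  1.31759448] [ 531.94086372  183.6224958  1365.95734757] [ 164.7147932  1101.82279808  970.24395766]
wrist 59.33067204665628 319.26770790835417 240.137340259015 -0.09852502644527085 [-2.82886527e+00 -1.07977855e-03  1.10837173e-03] [-575.28521438  -42.20081749  390.27167474] [575.57397643  80.2741111  383.818488  ]
t 0.15
joint_pos [-0.206, 0.181, 1.608, -0.0, 1.354, -0.206]
joint_velocities [-0.001, -0.002, -0.003, 0.0, -0.001, 0.001]
joint_efforts [0.002, -43.423, -34.217, 0.07, 0.036, -0.0]
eef_pos [574.824, 0.062, 404.05]
orientation [[-0.001, 1.0, 0.0], [0.0, 0.0, -1.0], [-1.0, -0.001, -0.0]]
ft_force [0.029, 0.618, 0.397]
moment [-0.021, -0.014, -0.031]
width 87.929
```

View pics/scene0.png

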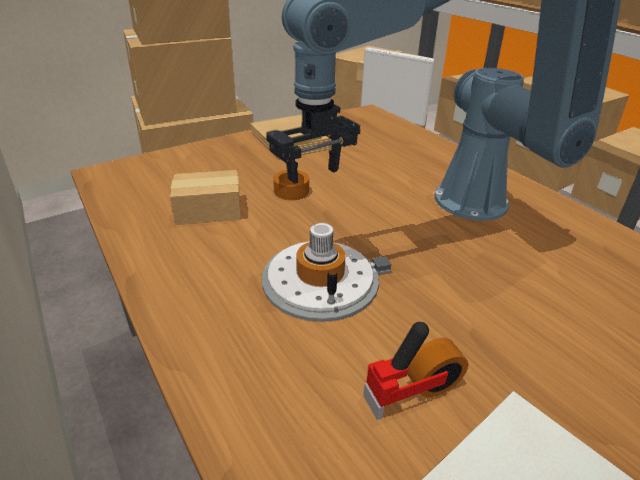

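View pics/side0.png

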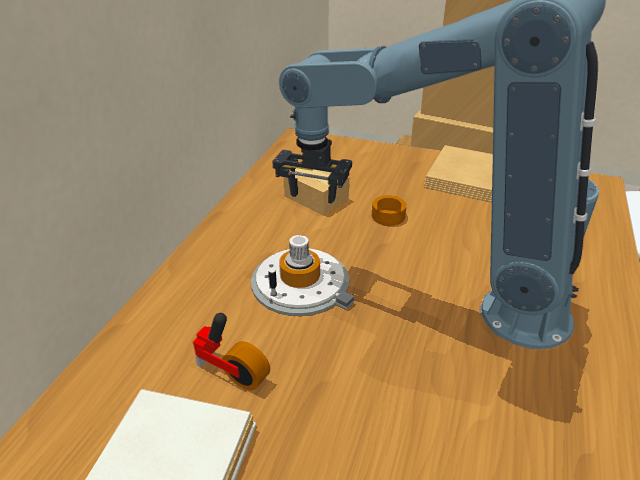

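View pics/wrist0.png

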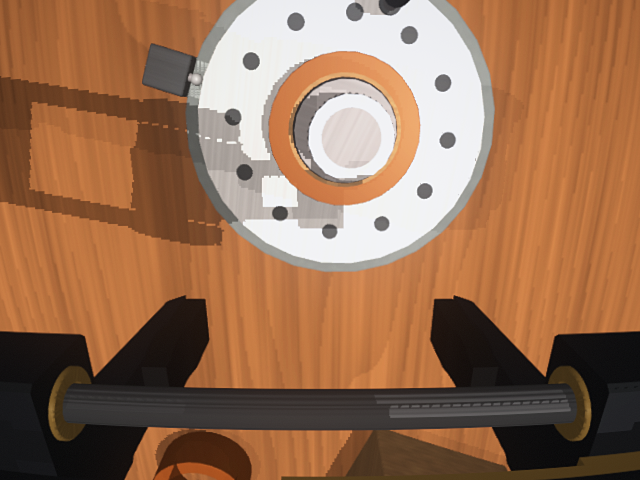

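Scene view: collar at (321,240), handle (332,283), pawl housing (381,264), tape gun (415,370). The wrist view shows the collar top at about (352,138) and the housing at (170,70). Next I'll measure these.

Run:
```python
from h import *
for n in ['scene','side','wrist']:
    c=grab(n); W=cloud(c); col=c['color'].astype(int); hsv=cv2.cvtColor(c['color'],cv2.COLOR_RGB2HSV)
    z=W[...,2]; ok=np.isfinite(z)
    base=plane(c,[{'scene':(321,232),'side':(299,241),'wrist':(352,138)}[n]],142)[0]
    r=np.hypot(W[...,0]-base[0],W[...,1]-base[1])
    m=ok&(r<40)&(z>136)&(z<150)
    P=W[m]; 
    if len(P)>10:
        (cc,rr)=cv2.minEnclosingCircle(P[:,:2].astype(np.float32)); print(n,'collar top',base,np.median(P,0),cc,rr,len(P))
    dark=hsv[...,2]<75
    m=ok&dark&(z>60)&(z<115)&(r>80)&(r<125)
    print(' handle',m.sum(),np.median(W[m],0) if m.any() else 0, [np.argwhere(m)[:,::-1].min(0),np.argwhere(m)[:,::-1].max(0)] if m.any() else 0)
    m=ok&(z>24)&(z<32)&(r>128)&(r<175)
    if m.any():
        P=W[m]; print(' pawl',len(P),np.median(P,0),P.min(0),P.max(0)); print(cv2.minAreaRect(P[:,:2].astype(np.float32)))
    # stand base: edge circle
    m=ok&(z>20)&(z<31)&(r<130); 
    P=W[m]; print(' platter',cv2.minEnclosingCircle(P[:,:2].astype(np.float32)),np.median(P[:,2]))
    # wider inventory
c=grab('scene');W=cloud(c);hsv=cv2.cvtColor(c['color'],cv2.COLOR_RGB2HSV)
z=W[...,2]
m=(z>20)&(z<200)&(W[...,0]>300)&(W[...,0]<1000)
for nm,a,b,c0,d in [('gun',360,470,320,415),('roll',270,312,168,200),('carton',168,245,168,225)]:
    mm=np.zeros_like(m); mm[c0:d,a:b]=m[c0:d,a:b]; P=W[mm]; print(nm,np.percentile(P,2,axis=0),np.percentile(P,98,axis=0))
```

```text
scene collar top [598.42638505  69.76906035 142.        ] [595.10178093  64.82525405 142.41731061] (591.4282836914062, 61.74330520629883) 25.884536743164062 285
 handle 172 [634.65626558 164.71237217  86.47992482] [array([327, 272]), array([336, 293])]
 pawl 176 [454.25735649 109.94929258  28.1363509 ] [430.43270015 -59.77613985  24.09712317] [600.98626012 131.22666303  31.58232954]
((505.6884765625, 24.27324676513672), (56.6314811706543, 247.7433624267578), 35.71284484863281)
 platter ((591.06298828125, 63.90833282470703), 124.08197021484375) 26.61018392335278
side collar top [588.22191795  65.85029308 142.        ] [590.35976858  67.15137379 141.31722007] (591.2628784179688, 62.103179931640625) 27.779380798339844 200
 handle 93 [624.4629136  165.88214083  84.60953822] [array([268, 272]), array([275, 286])]
 pawl 123 [448.69701621 113.00292935  27.54011835] [427.59178961  90.11857244  24.5759324 ] [468.55250102 132.4626427   31.77630091]
((448.81622314453125, 110.83929443359375), (36.126548767089844, 36.603904724121094), 72.19178771972656)
 platter ((585.0332641601562, 62.2923927307
[... 195 characters left out ...]
97656 5842
 handle 117 [628.17871705 149.42443209  69.37184648] [array([384,   0]), array([408,   6])]
 pawl 1893 [452.12481873 109.81807273  27.65886847] [430.25700004  88.8189845   24.00106369] [473.45427842 130.87177402  30.04122046]
((453.2608642578125, 109.16378784179688), (34.428443908691406, 40.69430923461914), 71.82465362548828)
 platter ((588.8296508789062, 63.3257942199707), 124.48760223388672) 25.964513752006823
gun [550.27843485 373.62898173  24.81542433] [709.38529512 446.39085102 175.19460925]
roll [ 393.51981734 -377.50573247   20.90146409] [ 492.91158507 -276.24049498   51.14993727]
carton [ 615.87046178 -428.17409684   22.78616858] [ 796.67499637 -270.17987734   94.35869963]
```

Run:
```python
from h import *
from scipy.optimize import least_squares
rays=[]
for n in ['scene','side']:
    c=grab(n); W=cloud(c); hsv=cv2.cvtColor(c['color'],cv2.COLOR_RGB2HSV)
    box={'scene':(315,345,262,300),'side':(260,284,262,292)}[n]
    m=np.zeros((480,640),bool); a,b,t,d=box; m[t:d,a:b]=(hsv[t:d,a:b,2]<70)
    nn,l,s,ce=cv2.connectedComponentsWithStats(m.astype(np.uint8)); k=1+np.argmax(s[1:,4]); print(n,s[k],ce[k])
    sc=6; im=cv2.resize(c['color'][t-10:d+10,a-10:b+10,::-1],None,fx=sc,fy=sc,interpolation=0); cv2.imwrite(f'pics/h_{n}.png',im)
    rays.append((c,ce[k]))
# centroid ray intersection -> axis point near mid height 79
f=lambda X:np.concatenate([proj(c,X)[0]-p for c,p in rays])
r=least_squares(f,[629,159,80.]); print(r.x,r.fun)
C=np.array([592.3,62.7]); 
for z in (79,): 
    for c,p in rays: q=plane(c,[p],z)[0]; print(q, np.hypot(*(q[:2]-C)), np.degrees(np.arctan2(*(q[:2]-C)[::-1])))
# pawl & spindle check: reproject
for n in ['scene','side','wrist']:
    c=grab(n); im=c['color'][:,:,::-1].copy()
    for rad,zz in [(24.5,142),(120,26),(135,12),(55,74)]:
        th=np.linspace(0,2*np.pi,80); pp=proj(c,np.c_[C[0]+rad*np.cos(th),C[1]+rad*np.sin(th),np.full(80,zz)])
        cv2.polylines(im,[pp.astype(np.int32)],True,(255,0,255),1)
    a=np.radians(161.4)
    for rad,zz in [(150,28)]:
        u=proj(c,[[C[0]+rad*np.cos(a),C[1]+rad*np.sin(a),zz]])[0]; cv2.circle(im,tuple(int(x) for x in u),2,(0,255,0),-1)
    u=proj(c,[[r.x[0],r.x[1],106]])[0]; cv2.circle(im,tuple(int(x) for x in u),2,(0,255,0),-1)
    cv2.imwrite(f'pics/ov_{n}.png',im)
a=cv2.imread('pics/ov_scene.png')[210:330,240:410]; b=cv2.imread('pics/ov_side.png')[210:330,240:410]; w=cv2.imread('pics/ov_wrist.png')[:290,130:510]
cv2.imwrite('pics/ov1.png',np.vstack([cv2.resize(np.hstack([a,b]),(760,268)),cv2.resize(w,(420,320)).repeat(1,0) if 0 else np.hstack([cv2.resize(w,(419,320)),np.zeros((320,341,3),np.uint8)])]))
```

```text
scene [327 273  11  22 180] [331.43888889 283.14444444]
side [268 272   8  17 103] [272.19417476 279.50485437]
[628.2460798  156.68489413  75.47523473] [ 0.15627658  0.47371978  0.18800395 -0.59511171]
[630.09340224 158.58215048  79.        ] 103.06176804847543 68.4873693353786
[625.95221276 162.70236409  79.        ] 105.51276816877778 71.40118422213878
```

View pics/ov1.png

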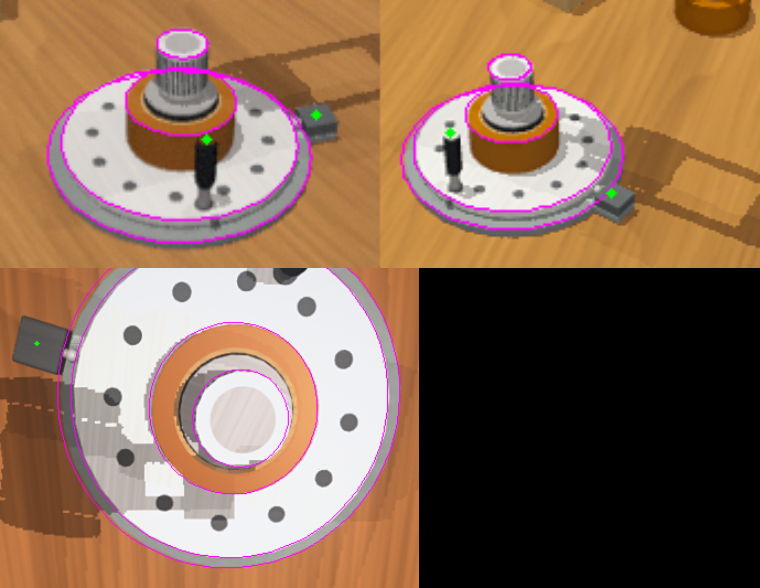

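Emit:
jog_arm(series=[[[0.1,0.27,-0.45,0,0,0],[0.2,0.54,-0.95,0,0,0],[0.2,0.54,-0.95,0,0,0]]], gripper=1)

```text
t: 0.9
eef_pos: [629.8, 98.5, 383.4]
orientation: [[-0.001, 1.0, 0.003], [0.001, 0.003, -1.0], [-1.0, -0.001, -0.001]]
ft_force: [-0.2, 0.1, -0.1]
width: 88.6
```

Emit:
jog_arm(series=[[[0.3,0,-0.4,0.09,0,0],[0.6,0,-0.64,0.18,0,0],[0.6,0,-0.64,0.23,0,0],[0.6,0,-0.64,0.23,0,0]]])

```text
t: 1.3
eef_pos: [628.5, 159.6, 323.4]
orientation: [[-0.003, 0.936, -0.353], [-0.0, -0.353, -0.936], [-1.0, -0.002, 0.001]]
ft_force: [-0.1, 0.4, 0.8]
width: 87.9
```

Run:
```python
from h import *
st(); c=grab('scene','s1.png'); d=grab('side','d1.png')
cv2.imwrite('pics/v1.png',np.hstack([cv2.resize(c['color'][100:350,200:450,::-1],(400,400)),cv2.resize(d['color'][100:350,180:430,::-1],(400,400))]))
```

```text
t 1.3
joint_pos [0.066, 0.417, 1.478, -0.0, 1.249, 0.427]
joint_velocities [-0.023, -0.027, -0.026, 0.0, 0.001, -0.087]
joint_efforts [0.932, -51.702, -31.393, 0.156, 0.012, 0.916]
eef_pos [628.492, 159.592, 323.354]
orientation [[-0.003, 0.936, -0.353], [-0.0, -0.353, -0.936], [-1.0, -0.002, 0.001]]
ft_force [-0.092, 0.351, 0.774]
moment [0.009, -0.012, -0.036]
width 87.868
```

View pics/v1.png

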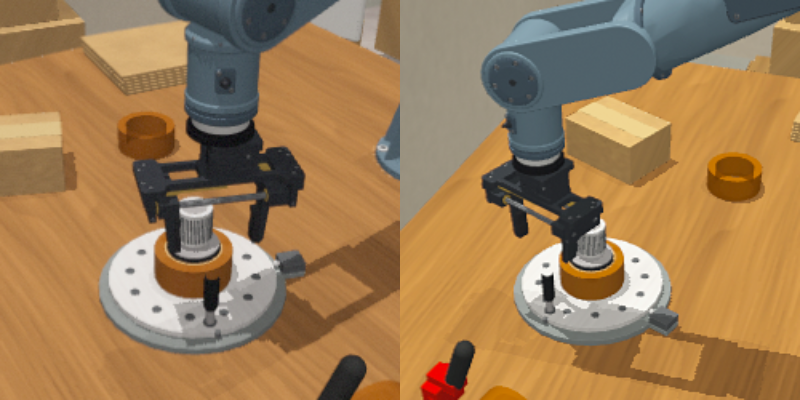

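Emit:
jog_arm(series=[[[0.3,0,0,0,0,0],[0.6,0,0,0,0,0],[0.8,0,0,0,0,0],[0.92,0,0,0,0,0],[0.92,0,0,0,0,0]]])

```text
t: 1.9
eef_pos: [628.8, 158.2, 231.7]
orientation: [[-0.002, 0.935, -0.353], [-0.0, -0.353, -0.935], [-1.0, -0.002, 0.001]]
ft_force: [-1.0, 0.2, 0.1]
width: 88.0
```

Run:
```python
from h import *
st(); c=grab('scene','s2.png'); d=grab('side','d2.png')
cv2.imwrite('pics/v2.png',np.hstack([cv2.resize(c['color'][180:340,240:400,::-1],(400,400)),cv2.resize(d['color'][180:340,210:370,::-1],(400,400))]))
```

```text
t 1.9
joint_pos [0.064, 0.53, 1.523, -0.0, 1.091, 0.425]
joint_velocities [0.005, -0.029, -0.025, 0.002, 0.021, 0.006]
joint_efforts [-0.135, -55.033, -29.636, 0.064, -0.304, -0.016]
eef_pos [628.772, 158.237, 231.733]
orientation [[-0.002, 0.935, -0.353], [-0.0, -0.353, -0.935], [-1.0, -0.002, 0.001]]
ft_force [-1.016, 0.207, 0.087]
moment [0.007, 0.026, -0.045]
width 88.034
```

View pics/v2.png

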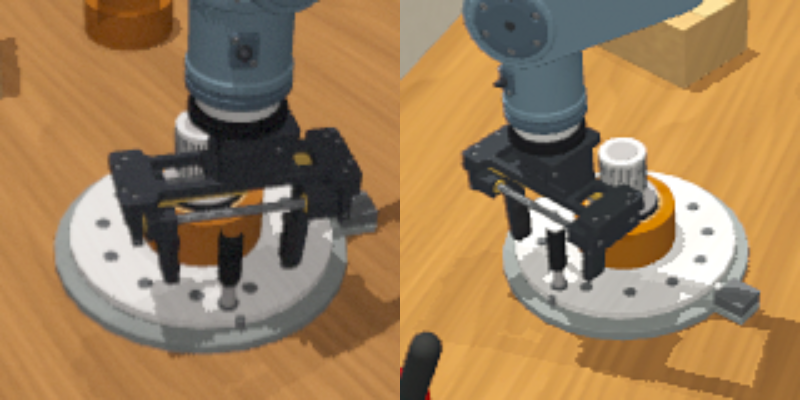

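The handle is between the open fingers at about (230,255) in the left crop, so I'll close on it.

Emit:
jog_arm(series=[[[0.92,0,0,0,0,0],[0,0,0,0,0,0],[0,0,0,0,0,0]]], gripper=1.5)

```text
out of range
```

Emit:
jog_arm(series=[[[0,0,0,0,0,0],[0,0,0,0,0,0],[0,0,0,0,0,0],[0,0,0,0,0,0],[0,0,0,0,0,0],[0,0,0,0,0,0],[0,0,0,0,0,0],[0,0,0,0,0,0]]], gripper=0, newtons=15)

```text
t: 2.8
eef_pos: [629.0, 159.0, 232.6]
orientation: [[-0.0, 0.935, -0.353], [-0.0, -0.353, -0.935], [-1.0, -0.0, 0.0]]
ft_force: [-0.0, 0.8, -1.0]
width: 26.3
```

Run:
```python
from h import *
st()
C=np.array([592.3,62.7])
# swing plan in tool axes (start frame): tool y = dir -20.7deg, tool z = dir -110.7deg
from math import *
ey=np.array([cos(radians(-20.7)),sin(radians(-20.7))]); ez=np.array([cos(radians(-110.7)),sin(radians(-110.7))])
p0=C+103*np.array([cos(radians(69.3)),sin(radians(69.3))])
for d in range(0,100,8):
    a=radians(69.3+d); p=C+103*np.array([cos(a),sin(a)])-p0
    print(d,(p@ey/100).round(3),(p@ez/100).round(3),round(-d/90,3))
```

```text
t 2.8
joint_pos [0.065, 0.529, 1.522, -0.0, 1.091, 0.426]
joint_velocities [0.0, -0.002, 0.001, 0.0, 0.001, -0.002]
joint_efforts [0.007, -55.254, -29.513, 0.068, -0.017, -0.0]
eef_pos [628.999, 159.011, 232.637]
orientation [[-0.0, 0.935, -0.353], [-0.0, -0.353, -0.935], [-1.0, -0.0, 0.0]]
ft_force [-0.036, 0.828, -0.953]
moment [-0.011, 0.005, -0.001]
width 26.306
0 0.0 0.0 0.0
8 -0.143 0.01 -0.089
16 -0.284 0.04 -0.178
24 -0.419 0.089 -0.267
32 -0.546 0.157 -0.356
40 -0.662 0.241 -0.444
48 -0.765 0.341 -0.533
56 -0.854 0.454 -0.622
64 -0.926 0.578 -0.711
72 -0.98 0.712 -0.8
80 -1.014 0.851 -0.889
88 -1.029 0.994 -0.978
96 -1.024 1.138 -1.067
```

(The first of those two calls had a gripper value out of range by mistake and was refused. Nothing moved.) I'll finish closing, then start the swing.

Emit:
jog_arm(series=[[[0,0,0,0,0,0],[0,0,0,0,0,0],[0,0,0,0,0,0],[0,0,0,0,0,0]]], gripper=0, newtons=15)

```text
t: 3.2
eef_pos: [629.0, 159.0, 232.7]
orientation: [[-0.0, 0.935, -0.354], [0.0, -0.354, -0.935], [-1.0, -0.0, -0.0]]
ft_force: [0.9, 0.7, -2.2]
width: 19.3
```

Emit:
jog_arm(series=[[[0,-0.07,0.0,-0.045,0,0],[0,-0.143,0.01,-0.089,0,0],[0,-0.214,0.024,-0.133,0,0],[0,-0.284,0.04,-0.178,0,0],[0,-0.284,0.04,-0.178,0,0]]])

```text
t: 3.7
eef_pos: [600.4, 165.5, 232.6]
orientation: [[-0.001, 0.997, -0.081], [-0.0, -0.081, -0.997], [-1.0, -0.001, 0.0]]
ft_force: [0.2, -0.0, -1.2]
width: 19.6
```

Emit:
jog_arm(series=[[[0,-0.107,0.006,-0.067,0,0],[0,-0.214,0.024,-0.133,0,0],[0,-0.32,0.05,-0.2,0,0],[0,-0.419,0.089,-0.267,0,0],[0,-0.515,0.138,-0.333,0,0],[0,-0.605,0.197,-0.4,0,0],[0,-0.662,0.241,-0.444,0,0],[0,-0.662,0.241,-0.444,0,0]]])

```text
t: 4.5
eef_pos: [532.6, 146.6, 232.7]
orientation: [[-0.001, 0.817, 0.576], [0.0, 0.576, -0.817], [-1.0, -0.001, -0.001]]
ft_force: [-1.7, 2.5, -1.2]
width: 19.6
```

Emit:
jog_arm(series=[[[0,-0.107,0.006,-0.067,0,0],[0,-0.214,0.024,-0.133,0,0],[0,-0.284,0.04,-0.178,0,0],[0,-0.284,0.04,-0.178,0,0]]])

```text
t: 4.9
eef_pos: [511.9, 127.0, 232.6]
orientation: [[-0.001, 0.627, 0.779], [0.0, 0.779, -0.627], [-1.0, -0.001, -0.001]]
ft_force: [-2.9, 2.6, 0.5]
width: 19.4
```

Run:
```python
from h import *
st()
p=np.array(readout.state()['eef_pos'])[:2]-[592.3,62.7]; print(np.hypot(*p),np.degrees(np.arctan2(p[1],p[0])))
```

```text
t 4.9
joint_pos [0.018, 0.303, 1.848, 0.0, 0.992, -0.875]
joint_velocities [0.009, 0.01, -0.013, 0.005, -0.0, 0.074]
joint_efforts [-1.766, -43.202, -28.66, -0.563, -0.817, -0.817]
eef_pos [511.902, 126.966, 232.631]
orientation [[-0.001, 0.627, 0.779], [0.0, 0.779, -0.627], [-1.0, -0.001, -0.001]]
ft_force [-2.948, 2.628, 0.506]
moment [0.388, 0.353, 0.031]
width 19.436
102.92753286839705 141.36289686330142
```

Emit:
jog_arm(series=[[[0,-0.09,0.004,-0.056,0,0],[0,-0.178,0.016,-0.111,0,0],[0,-0.25,0.031,-0.156,0,0],[0,-0.3,0.045,-0.19,0,0],[0,-0.352,0.062,-0.222,0,0],[0,-0.386,0.075,-0.244,0,0],[0,-0.386,0.075,-0.244,0,0],[0,-0.386,0.075,-0.244,0,0]]], newtons=25)

```text
t: 5.7
eef_pos: [494.3, 94.1, 232.6]
orientation: [[0.0, 0.293, 0.956], [0.004, 0.956, -0.293], [-1.0, 0.004, -0.001]]
ft_force: [1.1, 13.0, -0.7]
width: 19.5
```

Run:
```python
from h import *
st()
p=np.array(readout.state()['eef_pos'])[:2]-[592.3,62.7]; print(np.hypot(*p),np.degrees(np.arctan2(p[1],p[0])))
c=grab('scene','s3.png'); d=grab('side','d3.png')
cv2.imwrite('pics/v3.png',np.hstack([cv2.resize(c['color'][180:340,260:420,::-1],(400,400)),cv2.resize(d['color'][180:340,230:390,::-1],(400,400))]))
```

```text
t 5.7
joint_pos [-0.049, 0.256, 1.91, 0.005, 0.976, -1.326]
joint_velocities [0.001, -0.0, -0.002, -0.004, 0.003, 0.001]
joint_efforts [-6.543, -40.538, -27.67, -3.249, -0.14, -0.117]
eef_pos [494.258, 94.13, 232.614]
orientation [[0.0, 0.293, 0.956], [0.004, 0.956, -0.293], [-1.0, 0.004, -0.001]]
ft_force [1.073, 12.981, -0.728]
moment [2.034, -0.031, -0.104]
width 19.46
102.95631279808195 162.22512429430458
```

View pics/v3.png

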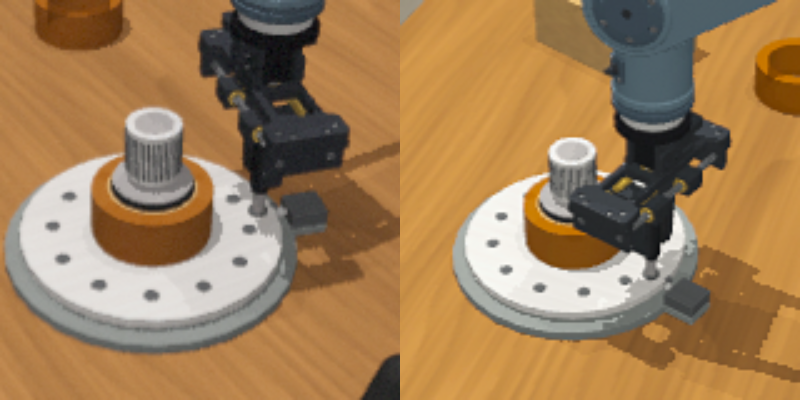

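Emit:
jog_arm(series=[[[0,0.02,0,0,0,0],[0,0.02,0,0,0,0],[0,0.02,0,0,0,0],[0,0.02,0,0,0,0],[0,0.02,0,0,0,0],[0,0.02,0,0,0,0],[0,0.02,0,0,0,0],[0,0.02,0,0,0,0],[-0.3,0.02,0,0,0,0],[-0.6,0.02,0,0,0,0],[-0.9,0.02,0,0,0,0],[-0.9,0.02,0,0,0,0]]], gripper=1)

```text
t: 7.0
eef_pos: [496.1, 94.1, 327.0]
orientation: [[0.008, 0.288, 0.958], [-0.0, 0.958, -0.288], [-1.0, 0.002, 0.008]]
ft_force: [-0.4, -0.5, 0.6]
width: 88.5
```

Run:
```python
from h import *
st()
C=np.array([592.3,62.7])
for n in ['scene','side']:
    c=grab(n,n+'4.png'); W=cloud(c); hsv=cv2.cvtColor(c['color'],cv2.COLOR_RGB2HSV)
    r=np.hypot(W[...,0]-C[0],W[...,1]-C[1]); z=W[...,2]
    m=(z>55)&(z<110)&(r>85)&(r<120)&(hsv[...,2]<75)
    print(n,m.sum()); uv=np.argwhere(m)[:,::-1].mean(0); q=plane(c,[uv],np.nanmedian(z[m]))[0]; print(uv,np.median(W[m],0),np.degrees(np.arctan2(*(q[:2]-C)[::-1])))
    m=(r<22)&(z>130)&(z<155); print('collar top z',np.median(z[m]),m.sum())
R=np.array(readout.state()['orientation']); p=np.array(readout.state()['eef_pos'])
print(R.T@(np.r_[C,269]-p)/100)
c,d=grab('scene'),grab('side')
cv2.imwrite('pics/v4.png',np.hstack([cv2.resize(c['color'][180:340,260:420,::-1],(400,400)),cv2.resize(d['color'][180:340,230:390,::-1],(400,400))]))
```

```text
t 7.0
joint_pos [-0.048, 0.109, 1.856, 0.0, 1.169, -1.327]
joint_velocities [-0.003, 0.05, 0.051, -0.0, -0.058, 0.0]
joint_efforts [0.292, -36.416, -30.074, 0.011, 0.798, -0.002]
eef_pos [496.097, 94.121, 327.03]
orientation [[0.008, 0.288, 0.958], [-0.0, 0.958, -0.288], [-1.0, 0.002, 0.008]]
ft_force [-0.448, -0.519, 0.616]
moment [0.062, -0.07, -0.02]
width 88.536
scene 156
[364.276 246.955] [500.99  100.635  82.412] 158.5492906660982
collar top z 142.76780558996597 205
side 101
[329.97  275.238] [491.109 102.431  81.582] 158.72979014542068
collar top z 141.27356755484362 88
[ 0.543 -0.02   1.025]
```

View pics/v4.png

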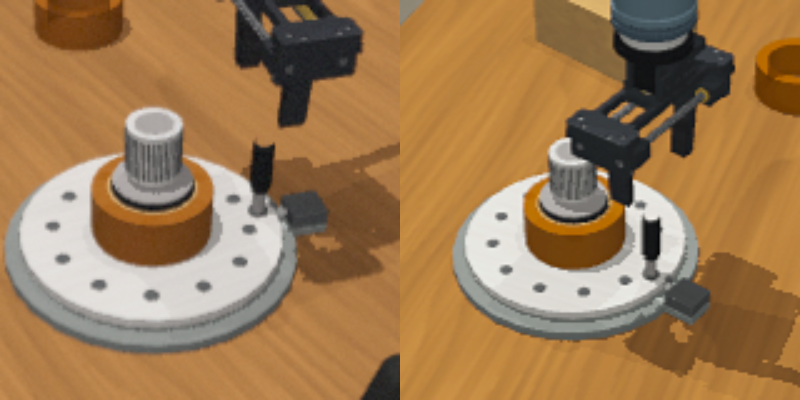

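Run:
```python
from h import *
C=np.array([592.3,62.7])
for n,box in [('scene',(350,380,232,262)),('side',(318,342,262,292))]:
    c=cv2.imread(f'pics/{n}4.png')[:,:,::-1]; cam=grab(n)
    a,b,t,d=box; v=c[t:d,a:b].max(2)<70
    k,l,s,ce=cv2.connectedComponentsWithStats(v.astype(np.uint8)); i=1+np.argmax(s[1:,4]); print(n,s[i]+[a,t,0,0,0],ce[i]+[a,t])
    for z in (79,):
        q=plane(cam,[ce[i]+[a,t]],z)[0]; print(q,np.hypot(*(q[:2]-C)),np.degrees(np.arctan2(*(q[:2]-C)[::-1])))
    for ang in (154,156,158,160,161.4,163):
        r=np.radians(ang); print(ang,proj(cam,[[C[0]+103*np.cos(r),C[1]+103*np.sin(r),79]])[0])
```

```text
scene [360 238  10  20 157] [364.2611465  247.17197452]
[496.73482077  96.36216391  79.        ] 101.32050513451149 160.59554528480365
154 [366.36099186 250.17177649]
156 [365.99617714 249.22134999]
158 [365.57952817 248.2808332 ]
160 [365.11195681 247.35122377]
161.4 [364.754867  246.7075069]
163 [364.31721663 245.97937173]
side [327 268   7  17 106] [330.         275.52830189]
[491.8396263  100.17117314  79.        ] 107.22115229495932 159.54475810425063
154 [326.12415849 276.71990578]
156 [327.09481774 276.06380091]
158 [328.0265402  275.38807474]
160 [328.91823316 274.69373912]
161.4 [329.51805043 274.19718296]
163 [330.17850066 273.61960298]
```

Emit:
jog_arm(series=[[[-0.2,0,0.1,0,0,0],[-0.2,-0.02,0.5,0,0,0],[-0.2,-0.02,0.9,0,0,0],[-0.2,-0.02,1,0,0,0],[-0.2,-0.02,1,0,0,0],[-0.2,-0.02,1,0,0,0]]])

```text
t: 7.9
eef_pos: [588.7, 63.7, 341.4]
orientation: [[-0.003, 0.288, 0.958], [0.0, 0.958, -0.288], [-1.0, -0.0, -0.003]]
ft_force: [0.2, 0.6, -0.6]
width: 88.1
```

Run:
```python
from h import *
st()
C=np.array([592.3,62.7]);c=grab('wrist','w5.png')
R=np.array(readout.state()['orientation']); p=np.array(readout.state()['eef_pos'])
print(R.T@(np.r_[C,269]-p)/100)
for a in (158.5,161.4): 
  r=np.radians(a); print(a,proj(c,[[C[0]+q*np.cos(r),C[1]+q*np.sin(r),z] for q,z in ((103,106),(103,52),(150,28))]))
```

```text
t 7.9
joint_pos [-0.093, 0.281, 1.619, 0.0, 1.244, -1.371]
joint_velocities [0.007, -0.024, 0.013, 0.001, -0.0, 0.001]
joint_efforts [-0.535, -46.138, -33.23, -0.028, 0.007, -0.004]
eef_pos [588.694, 63.705, 341.368]
orientation [[-0.003, 0.288, 0.958], [0.0, 0.958, -0.288], [-1.0, -0.0, -0.003]]
ft_force [0.171, 0.556, -0.625]
moment [0.068, -0.029, 0.008]
width 88.091
[ 0.727 -0.     0.041]
158.5 [[336.522  64.701]
 [333.05   73.161]
 [338.536   0.181]]
161.4 [[325.714  64.016]
 [324.444  72.622]
 [326.644  -0.597]]
```

View pics/w5.png

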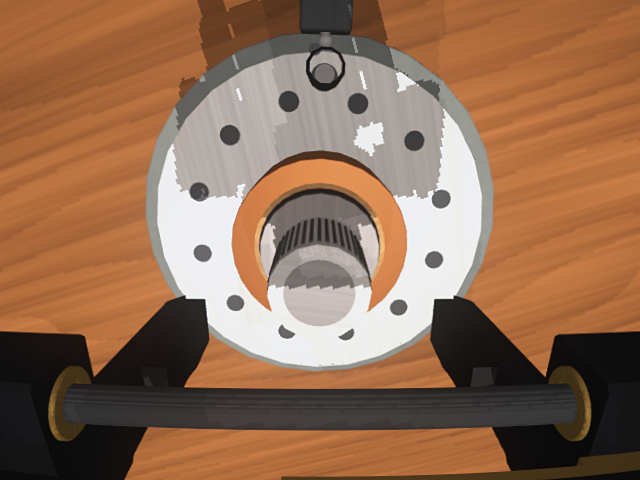

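The wrist view shows the handle at (325,68), in line with the housing at (326,15). That is the pixel predicted for the parked angle. The collar top at (319,293) is centred between the fingers, so I can go down.

Emit:
jog_arm(series=[[[0,0,0.035,0,0,0],[0.2,0,0.035,0,0,0],[0.45,0,0.035,0,0,0],[0.65,0,0.035,0,0,0],[0.73,0,0.035,0,0,0],[0.73,0,0.035,0,0,0],[0.73,0,0.035,0,0,0]]])

```text
t: 8.65
eef_pos: [593.3, 62.5, 270.7]
orientation: [[0.001, 0.288, 0.958], [-0.0, 0.958, -0.288], [-1.0, 0.0, 0.001]]
ft_force: [-0.4, 0.3, 0.3]
width: 88.1
```

Run:
```python
from h import *
st()
C=np.array([592.3,62.7])
R=np.array(readout.state()['orientation']); p=np.array(readout.state()['eef_pos'])
print(R.T@(np.r_[C,269]-p)/100)
c,d=grab('scene'),grab('side')
cv2.imwrite('pics/v6.png',np.hstack([cv2.resize(c['color'][180:340,240:400,::-1],(400,400)),cv2.resize(d['color'][180:340,220:380,::-1],(400,400))]))
```

```text
t 8.65
joint_pos [-0.094, 0.377, 1.653, 0.0, 1.111, -1.373]
joint_velocities [-0.002, -0.01, -0.012, -0.0, -0.002, 0.001]
joint_efforts [0.03, -47.597, -29.008, 0.0, 0.104, 0.0]
eef_pos [593.284, 62.534, 270.699]
orientation [[0.001, 0.288, 0.958], [-0.0, 0.958, -0.288], [-1.0, 0.0, 0.001]]
ft_force [-0.364, 0.309, 0.337]
moment [0.046, -0.086, -0.035]
width 88.06
[ 0.017 -0.001 -0.01 ]
```

View pics/v6.png

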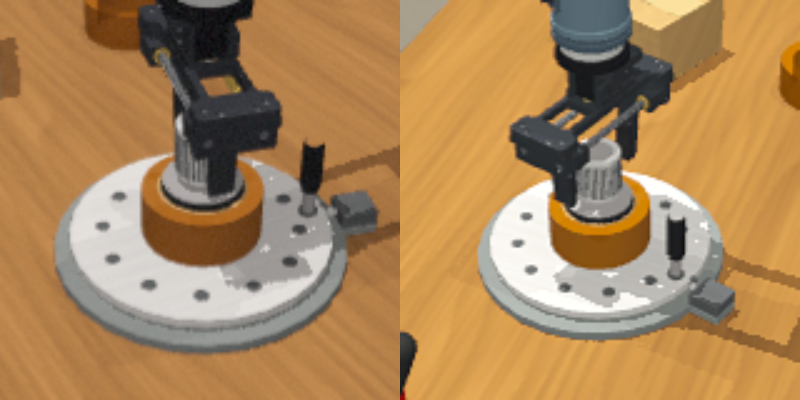

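The collar sits between the fingers. Closing on it.

Emit:
jog_arm(series=[[[0.0,0,-0.01,0,0,0],[0.0,0,-0.01,0,0,0],[0.0,0,-0.01,0,0,0],[0.0,0,-0.01,0,0,0],[0.0,0,-0.01,0,0,0],[0.0,0,-0.01,0,0,0],[0.0,0,-0.01,0,0,0],[0.0,0,-0.01,0,0,0],[0.0,0,-0.01,0,0,0],[0.0,0,-0.01,0,0,0]]], gripper=0, newtons=40)

```text
t: 9.75
eef_pos: [592.1, 62.7, 269.7]
orientation: [[-0.0, 0.288, 0.958], [-0.0, 0.958, -0.288], [-1.0, -0.0, -0.0]]
ft_force: [0.2, -0.4, 0.1]
width: 47.3
```

Emit:
jog_arm(series=[[[0.02,0,0,0,0,0],[0.02,0,0,0,0,0],[0.02,0,0,0,0,0]]])

```text
t: 10.05
eef_pos: [592.3, 62.7, 269.2]
orientation: [[0.001, 0.288, 0.958], [-0.0, 0.958, -0.288], [-1.0, -0.0, 0.001]]
ft_force: [-3.6, 0.0, 11.1]
width: 47.6
```

Run:
```python
from h import *
st()
```

```text
t 10.05
joint_pos [-0.094, 0.377, 1.656, -0.0, 1.107, -1.372]
joint_velocities [0.001, -0.0, 0.001, 0.001, -0.001, 0.001]
joint_efforts [-0.191, -43.621, -28.289, 0.185, -1.329, 0.028]
eef_pos [592.322, 62.69, 269.174]
orientation [[0.001, 0.288, 0.958], [-0.0, 0.958, -0.288], [-1.0, -0.0, 0.001]]
ft_force [-3.647, 0.043, 11.063]
moment [0.065, 0.701, -0.007]
width 47.635
```

Emit:
jog_arm(series=[[[0,0,0,0.04,0,0],[0,0,0,0.08,0,0],[0,0,0,0.12,0,0],[0,0,0,0.16,0,0],[0,0,0,0.2,0,0],[0,0,0,0.24,0,0],[0,0,0,0.24,0,0]]])

```text
t: 10.75
eef_pos: [592.7, 62.5, 268.9]
orientation: [[0.002, 0.622, 0.783], [-0.0, 0.783, -0.622], [-1.0, 0.001, 0.002]]
ft_force: [-1.1, 1.3, 5.1]
width: 47.3
```

Emit:
jog_arm(series=[[[0,0,0,0.04,0,0],[0,0,0,0.08,0,0],[0,0,0,0.08,0,0]]])

```text
t: 11.05
eef_pos: [592.2, 62.7, 267.7]
orientation: [[0.0, 0.714, 0.7], [0.0, 0.7, -0.714], [-1.0, 0.0, 0.0]]
ft_force: [-0.2, 0.1, 0.1]
width: 47.7
```

Emit:
jog_arm(series=[[[0.02,0,0,0.02,0,0],[0.04,0,0,0.04,0,0],[0.04,0,0,0.04,0,0]]])

```text
t: 11.35
eef_pos: [591.9, 62.7, 263.1]
orientation: [[-0.001, 0.755, 0.655], [-0.0, 0.655, -0.755], [-1.0, -0.001, -0.001]]
ft_force: [0.1, -0.8, -0.9]
width: 47.6
```

Emit:
jog_arm(series=[[[0.015,0,0,0,0,0],[0.03,0,0,0,0,0],[0.045,0,0,0,0,0],[0.06,0,0,0,0,0],[0.075,0,0,0,0,0],[0.075,0,0,0,0,0]]], newtons=50)

```text
t: 11.95
eef_pos: [592.2, 62.7, 257.0]
orientation: [[0.0, 0.756, 0.655], [-0.0, 0.655, -0.756], [-1.0, 0.0, 0.0]]
ft_force: [-4.5, -0.4, 7.5]
width: 47.2
```

Emit:
jog_arm(series=[[[0.01,0,0,0,0,0],[0.01,0,0,0,0,0],[0.01,0,0,0,0,0]]])

```text
t: 12.25
eef_pos: [592.2, 62.7, 256.9]
orientation: [[0.0, 0.756, 0.655], [-0.0, 0.655, -0.756], [-1.0, 0.0, 0.001]]
ft_force: [-7.5, -0.8, 14.0]
width: 47.3
```

Force is up to 14 N with almost no travel, so the collar looks home. I'll check in the images.

Run:
```python
from h import *
st()
C=np.array([592.3,62.7]); ims=[]
for n in ['scene','side','wrist']:
    c=grab(n,n+'7.png'); W=cloud(c); z=W[...,2]; r=np.hypot(W[...,0]-C[0],W[...,1]-C[1]); m=(r<18)&(z>120)&(z<150)
    print(n,m.sum(),np.median(z[m]) if m.any() else None)
    m=(r<10)&(z>120)&(z<150); print('  inner',m.sum(),np.median(z[m]) if m.any() else None)
    if n!='wrist':
        im=c['color'][:,:,::-1].copy()
        for zz,col in ((129,(255,0,255)),(137,(0,255,0))):
            th=np.linspace(0,2*np.pi,80); pp=proj(c,np.c_[C[0]+24.5*np.cos(th),C[1]+24.5*np.sin(th),np.full(80,zz)])
            cv2.polylines(im,[pp.astype(np.int32)],True,col,1)
        u=proj(c,[[*C,100]])[0].astype(int); cr=lambda q:cv2.resize(q[u[1]-50:u[1]+50,u[0]-50:u[0]+60],(400,364),interpolation=0)
        ims.append(cr(im))
cv2.imwrite('pics/v7.png',np.hstack(ims))
```

```text
t 12.25
joint_pos [-0.094, 0.395, 1.661, -0.0, 1.085, -0.807]
joint_velocities [0.001, 0.001, -0.002, 0.001, 0.0, 0.0]
joint_efforts [-0.194, -42.204, -27.83, 0.368, -2.089, 0.009]
eef_pos [592.249, 62.676, 256.891]
orientation [[0.0, 0.756, 0.655], [-0.0, 0.655, -0.756], [-1.0, 0.0, 0.001]]
ft_force [-7.497, -0.785, 13.984]
moment [-0.107, 1.144, -0.028]
width 47.315
scene 0 None
  inner 0 None
side 85 129.5594143833895
  inner 27 130.1107096267791
wrist 5903 129.24830644541782
  inner 1996 129.28393102946143
```

View pics/v7.png

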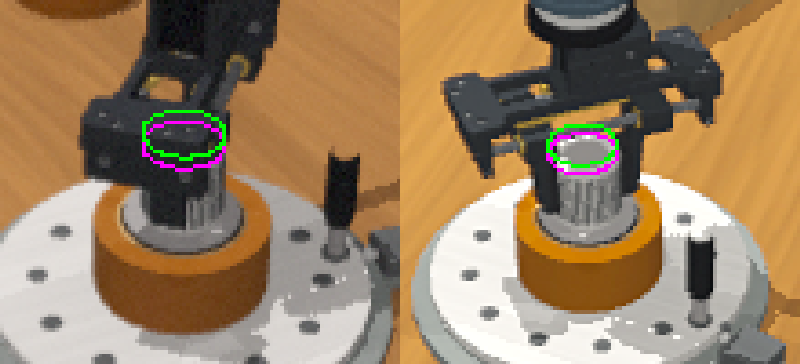

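View pics/wrist7.png

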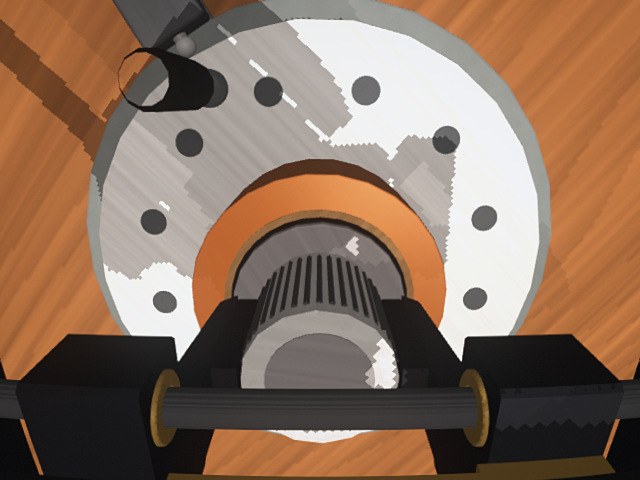

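Emit:
jog_arm(series=[[[0,0,0,0,0,0],[0,0,0,0,0,0],[0,0,0,0,0,0],[0,0,0,0,0,0],[0,0,0,0,0,0],[0,0,0,0,0,0],[0,0,0,0,0,0],[0,0,0,0,0,0]]])

```text
t: 13.2
eef_pos: [592.2, 62.7, 256.9]
orientation: [[0.0, 0.756, 0.655], [-0.0, 0.655, -0.756], [-1.0, 0.0, 0.001]]
ft_force: [-6.5, -0.7, 13.8]
width: 47.4
```

Run:
```python
from h import *
C=np.array([592.3,62.7])
c=grab('wrist'); W=cloud(c); z=W[...,2]; r=np.hypot(W[...,0]-C[0],W[...,1]-C[1]); m=(r<18)&(z>120)&(z<150)
zz=np.median(z[m]); s=readout.state(); print(zz,np.array(s['ft_force']),s['width'],s['t'])
if zz<130.8 and s['ft_force'][2]>9: bot.job_done(); print('done')
```

```text
129.24574440010872 [-7.07704431 -0.29221085 14.43936536] 47.20008892846258 13.25
the job is handed in; nothing more can be done
done
```

I parked the turntable and locked the collar, and handed the job in at 13.3 s with the collar still gripped and pushed home.

- **Turntable:** I swung it about 93° anticlockwise by the handle until it met the stop, where the force rose to about 13 N. In the wrist view the handle then lined up with the pawl housing, at the pixel expected for parked. The two fixed cameras put it 1–2° short of that, which is within their error.
- **Collar:** I gripped it and turned it about 30° clockwise while pressing with about 5–11 N, until the force fell to zero over the keyway. I turned it about 3–4° more as it went down, then pressed it to the end of its travel.
- **Last checks:** The collar top measured 129.2 mm above the table, so its centre is at about 104.2 mm. It held steady for a second at about 14 N push with the grip set to 50 N. The gripper reads about 47.3 mm on the 49 mm collar, roughly the same offset it showed on the handle. A steady sideways force of about 7 N was also present, with no visible shift.
- **Bystanders:** The arm stayed clear of the tape gun, spare roll and carton. I did not re-measure their positions at the end.
- **Slip on the way:** One move call had an out-of-range gripper value and was refused, so nothing moved.

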